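# Open the pot and put in the steaming plate

### The job

Lift the lid off the pot by its knob and set it down gently, knob up, in the middle of the round cork trivet. Then pick up the steaming plate by its handle and lower it gently into the open pot, turned so that its tongue goes through the notch in the pot's rim and the plate lies flat on the ledge inside. Leave the pot where it is, do not disturb the mug, tub, tape roll and tin behind, and let go of everything.

Things in the scene. Friction and masses are not known exactly. Their poses are not given: they have to be found in the camera images.
- pot: Heavy grey metal pot (3 kg), loose. Origin: centre of underside, z up. 170 mm outside, rim at 95 mm. Upper wall (70-95 mm) 6 mm thick, bore 158 mm; level ledge 8 mm wide all round inside at 70 mm; 142 mm wide inside below it. One notch in the rim on its own -x side, 30 mm wide, cut down to ledge level. Loop handles at +y and -y, below the rim, reach 120 mm from the axis.
- pot_notch (a point): Middle of the notch's floor in the pot wall, 82 mm from the pot's axis along the pot's -x, 70 mm above its underside.
- lid: Loose round grey lid, 176 mm wide, 0.5 kg, on the pot at the start. Origin: centre of its underside (a 150 mm disc, 6 mm thick, that sits inside the rim: on the pot the origin is 89 mm above the pot's). Top face 14 mm above the origin. Round steel knob, 36 mm wide, 26 to 52 mm above the origin, on a 20 mm stem. z points up through the knob.
- lid_knob (a point): Centre of the lid's knob, on the axis 39 mm above the lid's origin: the place to grip.
- steam_plate: Loose perforated steel disc, 151 mm wide, 5 mm thick, 0.3 kg, lying on the worktop. Origin: centre of underside, z up. One tongue 20 mm wide reaches 100 mm from the centre along its -x. Bar handle along its x: 64 mm long, 12 mm thick, 32 to 52 mm above the underside, on posts at x +-24 mm. Home: origin 70 mm above the pot's, same x, y and yaw as the pot.
- plate_handle (a point): Middle of the plate's bar handle, 42 mm above the plate's underside: the place to grip, fingers closing along the plate's y.
- trivet: Round cork trivet, 200 mm in diameter, 10 mm thick, fixed to the worktop. Origin: centre of its underside; its top is 10 mm above it. Resting place of the lid.
- mug: White mug standing behind the work, 80 x 120 x 101 mm, origin: centre of its underside. Leave alone.
- tub: Small closed plastic tub with a white foil top behind the work, 72 mm wide, 71 mm high, origin: centre of its underside. Leave alone.
- tape: Roll of beige tape lying flat behind the work, 104 mm wide, 25 mm high, origin: centre of its underside. Leave alone.
- tin: Low round tin behind the work, 86 mm in diameter, 40 mm high, origin: centre of its underside. Leave alone.

How it is judged:
By the outcome, as a careful person would: the job done as asked, in the order asked, and still so for the second after the job is handed in, with the robot touching nothing.
It also fails if it takes over 69 s, if anything falls off the work surface, if the arm or the gripper's body presses on something with over 40 N, if the wrist force passes 120 N, or if a joint passes its speed limit or range.

### The arm

A 6-joint arm with a two-finger parallel gripper is mounted at the origin on a cart in front of the work surface, level with it; the furniture and walls round the work are solid. World frame = base frame: x ahead of the robot, y to its left, z up, the work surface at z = 0. Lengths are in m, angles in rad, forces in N, time in s.
With the tool pointing down it reaches from about 0.35 to 0.8 m from the base axis. Payload 7.3 kg.
Tool frame: the origin (TCP) lies midway between the tips of the shut fingers; the grasp point (between the pads) lies 19 mm behind it; z points along the fingers, y is the line along which they close (so a half turn about z gives the same grasp; the last joint's range is limited). The gripper opens to 85 mm and grips with 20 to 120 N. Pads are 22 mm wide; open, the fingers measure 114 mm over their backs; the gripper's body (76 mm by 85 mm) begins 54 mm behind the grasp point. The pads swing forward as they close: fully open they stand 13 mm farther back than shut.
Start: joints at [1.013, 0.342, 1.524, -0, 1.275, -0.146], TCP at [0.21, 0.481, 0.231] pointing down, gripper open.
Joint ranges: [-2.53, 2.53], [-0.77, 2.02], [0.04, 2.7], [-1, 4.14], [0.28, 2.66], [-3.11, 3.11]. Speed limits (rad/s): [2.57, 2.57, 3.14, 3.14, 3.14, 3.14].

### API

Orientations are given as a unit quaternion [w, x, y, z].
In Python, from station import status, optics, job, nets gives the robot as it stands.
- The arm moves only by the tool send_rows, never from a script. Its arguments are lists of equal length, an entry for each row: "hand": the closure, from 0 (fully open) to 1 (shut); "travel": the shift along the tool's x, y, z in cm, a list of three; "twist": the turn about the tool's z in degrees. A call has 1 to 20 rows; each row shifts and turns the commanded pose from where the row before left it, along the tool's axes as they then stand; what a row does not reach is not made up. A row lasts 1/8 s, in which the tool goes at most 62.5 mm and 10.7 degrees, less where a joint would pass 70% of its speed; a pose out of reach is approached as far as the arm can. A call is refused whole if a number of a shift passes 6.25 or a number of a turn 10.7, either way. A call with a gripper value outside its range is refused whole. The fingers move at their own pace and stop on an object; "newtons" is the grip in N (left out, the last holds). Time passes only in rows, so rows that do not move let the fingers close. It gives the time, the measured TCP pose, the force, the opening and the grip force at its end, in the units of the state.
- status.get_state(): the state, without advancing time (a new reading comes with each control period).
- optics.grab_frame(name): name is "scene" or "top"; returns a dict with "image" (420x560x3 uint8, red, green, blue), "fx", "fy", "cx", "cy" (pixels), "distortion" ([k1, k2, p1, p2, k3] as OpenCV has them; the pictures are not rectified), "xyz" and "attitude" of the camera in the world. Camera axes: x right, y down, z forward; pixel columns grow to the right and rows downward; lengths in m; the calibration is good to about 2 mm. A picture is of the moment at which its call begins. There is no depth.
- job.hand_in(): hands the job in; it is judged then, once.
Trained networks look in a picture, given as the dict that the camera call returned (one of the last four; its "shot" number tells which), for a name from the list of things; names that differ only in an ending like _2 or _b are one class to them, and where a whole thing is asked for, a point or a joint stands for the part that bears it (a point fixed in the world has none). Each returns a list of dicts, best first, with "p" (0 to 1); they miss things now and then, are a little off and sometimes report something else, mostly with a low value. They report only what shows in the picture. A call takes as long as a camera call.
- nets.cut_out(thing, picture): "region" (420x560 bool, what is visible of it).
- nets.place_of(thing, picture): "point" ([x, y, z] in m, in world coordinates, good to about 4 mm: a listed point, or the origin of a listed thing).
The state is a dict: "clock": time; "q": joint angles; "joint_vel": joint speeds; "joint_torque": joint torques, N m; "tcp_pos": TCP position; "ee_rot": TCP orientation; "wrist_force": force on the tool from outside, world axes, zero at the start; "moment": the same for the moment, N m; "opening": finger opening in m; "gripper_force": force on a finger pad.
Only numpy, scipy, OpenCV 4.12 (cv2) and the standard library are available. Lean on these libraries where they do the work, as an engineer would, in place of code of your own. Each camera call takes 0.05 s, during which the arm holds its last target. There are 200 camera calls.

## Working session

There is one attempt and no reset: what is moved stays moved. The work goes in short steps, Python scripts to look and compute and a tool call to move; the robot and the scene stay as the last step left them, time stands still between calls to the robot, and variables do not carry over. Pictures are saved under pics/ and viewed, at most 10 in all, crops included, and the job is handed in when it is done.

Besides the shell and the picture viewer there is one more tool, called after ">>>" by a JSON object that holds its "method" and its "body", one argument or row to a line. send_rows: Moves the arm, as the interface text tells. Its arguments: {"type":"object","properties":{"hand":{"type":"array"},"travel":{"type":"array"},"twist":{"type":"array"},"newtons":{"type":"number"}},"required":["hand","travel","twist"]}

```bash
mkdir -p pics; cat > h.py <<'E'
import numpy as np, cv2
from station import status, optics, job, nets
from scipy.spatial.transform import Rotation as R
def rot(q): return R.from_quat([q[1],q[2],q[3],q[0]]).as_matrix()
def cam(f):
    K=np.array([[f['fx'],0,f['cx']],[0,f['fy'],f['cy']],[0,0,1.]])
    return K,np.array(f['distortion'],float),np.array(f['xyz'],float),rot(f['attitude'])
def proj(f,P):
    K,d,c,A=cam(f); X=(np.atleast_2d(P)-c)@A
    return cv2.projectPoints(X,np.zeros(3),np.zeros(3),K,d)[0][:,0]
def ray(f,uv):
    K,d,c,A=cam(f); u=cv2.undistortPoints(np.array(uv,float).reshape(-1,1,2),K,d)[:,0]
    return c,np.c_[u,np.ones(len(u))]@A.T
def onz(f,uv,z):
    c,r=ray(f,uv); return c+r*((z-c[2])/r[:,2])[:,None]
def save(f,n): cv2.imwrite('pics/'+n,f['image'][:,:,::-1])
E
python3 - <<'E'
from h import *
np.set_printoptions(precision=4,suppress=True)
s=status.get_state(); print(s['clock'],s['tcp_pos'],s['ee_rot'],s['opening'])
for n in('scene','top'):
    f=optics.grab_frame(n); save(f,n+'0.png'); print(n,f['xyz'],f['attitude'],f['fx'])
    for t in ['pot','pot_notch','lid','lid_knob','steam_plate','plate_handle','trivet','mug','tub','tape','tin']:
        r=nets.place_of(t,f); print(t,[(round(a['p'],2),np.round(a['point'],4)) for a in r[:2]])
E
```

```text
0.0 [0.2099 0.4808 0.2306] [-0.0003  0.2045  0.9789 -0.0007] 0.08536026739690682
scene [ 0.0974 -0.2947  0.7633] [-0.3015  0.8198 -0.4597  0.1602] 387.5486196348439
pot [(0.38, array([ 0.5053, -0.2831,  0.1275]))]
pot_notch [(0.89, array([ 0.4197, -0.292 ,  0.0712]))]
lid [(0.56, array([ 0.4971, -0.2801,  0.0874])), (0.38, array([ 0.4237, -0.2938,  0.071 ]))]
lid_knob [(0.62, array([ 0.5009, -0.282 ,  0.1259]))]
steam_plate [(0.92, array([ 0.4663,  0.265 , -0.0037])), (0.47, array([ 0.7273,  0.0048, -0.0034]))]
plate_handle [(0.61, array([0.4643, 0.2659, 0.0404]))]
trivet [(0.63, array([ 0.4303, -0.0005,  0.0007])), (0.63, array([ 0.7093, -0.1213,  0.0015]))]
mug [(0.77, array([ 0.7611,  0.1586, -0.004 ]))]
tub [(0.74, array([ 0.7093, -0.1224, -0.0016]))]
tape [(0.55, array([ 0.7125, -0.2501, -0.0005]))]
tin [(0.56, array([ 0.7264,  0.0071, -0.004 ]))]
top [ 0.4    -0.0215  1.2081] [ 0.0549 -0.6997  0.7108 -0.0457] 416.4190406727944
pot []
pot_notch [(0.54, array([ 0.7122, -0.1182,  0.0002]))]
lid [(0.71, array([ 0.4976, -0.279 ,  0.0886]))]
lid_knob [(0.82, array([ 0.4972, -0.2791,  0.1279])), (0.57, array([0.724 , 0.0125, 0.0004]))]
steam_plate [(0.65, array([ 0.7129, -0.2492,  0.0042])), (0.57, array([ 0.4635,  0.2654, -0.0011]))]
plate_handle [(0.81, array([0.4619, 0.2645, 0.0426]))]
trivet [(0.6, array([ 0.4302, -0.0025, -0.0004]))]
mug [(0.76, array([ 0.7567,  0.1571, -0.0001]))]
tub [(0.72, array([ 0.7112, -0.1199, -0.0007]))]
tape [(0.63, array([ 0.7113, -0.2491, -0.0001]))]
tin [(0.74, array([ 0.7251,  0.0117, -0.0009])), (0.71, array([ 0.7552,  0.158 , -0.0019]))]
```

View pics/scene0.png

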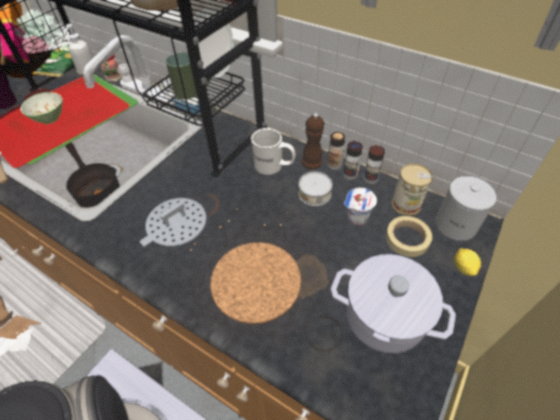

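View pics/top0.png

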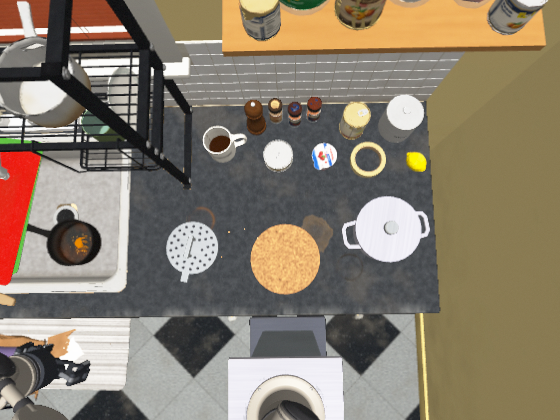

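Scene view: plate near (175,222) with its tongue at (148,240), trivet (256,281), lid knob (399,285), notch (381,336). Top view: plate (192,247) with tongue end (184,278), trivet (286,259), lid (388,229). Next I measure from both views.

```bash
cat >> h.py <<'E'
def tri(fs,uvs):
    A=np.zeros((3,3));b=np.zeros(3)
    for f,uv in zip(fs,uvs):
        c,r=ray(f,[uv]); r=r[0]/np.linalg.norm(r[0]); M=np.eye(3)-np.outer(r,r); A+=M;b+=M@c
    return np.linalg.solve(A,b)
def reg(t,f,near=None):
    rs=nets.cut_out(t,f)
    if near is not None and len(rs)>1:
        rs=sorted(rs,key=lambda r:np.linalg.norm(np.argwhere(r['region'])[:,::-1].mean(0)-near) if r['region'].any() else 1e9)
    if not rs or not rs[0]['region'].any(): return None
    return rs[0]['region'],rs[0]['p']
def contour(m):
    c=max(cv2.findContours(m.astype(np.uint8),cv2.RETR_EXTERNAL,cv2.CHAIN_APPROX_NONE)[0],key=cv2.contourArea)
    return c[:,0].astype(float)
def circ(P,r):
    from scipy.optimize import least_squares
    return least_squares(lambda c:np.hypot(P[:,0]-c[0],P[:,1]-c[1])-r,P[:,:2].mean(0),loss='soft_l1',f_scale=.002).x
def plate_pose(f,m,z):
    P=onz(f,contour(m),z)[:,:2]; c=circ(P,.0755)
    d=P-c; r=np.hypot(*d.T); t=d[r>.086]
    a=t.mean(0) if len(t) else np.array([np.nan]*2)
    return c,np.degrees(np.arctan2(-a[1],-a[0])),len(t)
E
python3 - <<'E'
from h import *
np.set_printoptions(precision=4,suppress=True)
fs=[optics.grab_frame(n) for n in('scene','top')]
ph=[];pk=[]
for f in fs:
    m,p=reg('steam_plate',f,proj(f,[.464,.265,0])[0]); print('plate',p,m.sum(),*plate_pose(f,m,.004))
    m,p=reg('trivet',f,proj(f,[.43,0,0])[0]); print('triv',p,circ(onz(f,contour(m),.008),.1))
    for t,l,P in(('lid_knob',pk,[.499,-.28,.127]),('plate_handle',ph,[.463,.265,.042])):
        r=nets.place_of(t,f); r=min(r,key=lambda a:np.linalg.norm(np.array(a['point'])-P)) if r else None
        if r: l.append(proj(f,r['point'])[0]); print(t,r['p'],np.array(r['point']))
for l in(pk,ph):
    if len(l)==2: print('tri',tri(fs,l))
m=reg('lid',fs[1],proj(fs[1],[.5,-.28,.1])[0])
if m: print('lid',m[1],circ(onz(fs[1],contour(m[0]),.1),.088), m[0].sum())
E
```

```text
plate 0.94 2300 [0.4588 0.2626] -13.531110859541212 14
triv 0.74 [ 0.424  -0.0052]
lid_knob 0.31 [ 0.4975 -0.2807  0.0861]
plate_handle 0.59 [0.4653 0.267  0.0449]
plate 0.59 2080 [0.4593 0.2635] -14.829653418283202 10
triv 0.68 [ 0.4254 -0.0053]
lid_knob 0.97 [ 0.4952 -0.2807  0.1285]
plate_handle 0.79 [0.4621 0.262  0.0415]
tri [ 0.4961 -0.2849  0.0932]
tri [0.461  0.2593 0.0542]
lid 0.65 [ 0.4981 -0.2825] 3470
```

>>> {"method": "send_rows", "body": {
  "hand": [0,0,0,0,0,0,0,0],
  "travel": [
    [-4,-4,0],
    [-4,-4,0],
    [-4,-4,0],
    [-4,-4,0],
    [-4,-4,0],
    [0,-5,0],
    [0,-5,0],
    [0,-5,0]
  ],
  "twist": [0,0,0,0,0,0,0,0],
  "newtons": 60
}}

```text
clock: 2.75
tcp_pos: [0.2526, 0.0792, 0.2314]
ee_rot: [0.001, 0.204, 0.979, 0.0]
wrist_force: [0.9, -0.6, -0.5]
opening: 0.0856
gripper_force: 0.0
```

>>> {"method": "send_rows", "body": {
  "hand": [0,0,0,0,0,0,0,0,0,0],
  "travel": [
    [-4.6,-2.9,0],
    [-4.6,-2.9,0],
    [-4.6,-2.9,0],
    [-4.6,-2.9,0],
    [-4.6,-2.9,0],
    [-4.6,-2.9,0],
    [-4.6,-2.9,0],
    [-4.6,-2.9,0],
    [0,0,1.5],
    [0,0,0]
  ],
  "twist": [0,0,0,0,0,0,0,0,0,0]
}}

```text
clock: 4.0
tcp_pos: [0.4965, -0.2785, 0.2144]
ee_rot: [-0.002, 0.205, 0.979, 0.001]
wrist_force: [-0.4, -0.2, -0.9]
opening: 0.0852
gripper_force: 0.0
```

```bash
cat >> h.py <<'E'
def tool(P,s=None):
    s=s or status.get_state(); A=rot(s['ee_rot']); print('clk',s['clock'],'tcp',np.round(s['tcp_pos'],4),'yaw_y',np.degrees(np.arctan2(A[1,1],A[0,1])).round(1),'q',np.round(s['q'],2),'to go cm',np.round(100*A.T@(np.array(P)-s['tcp_pos']),2))
E
python3 - <<'E'
from h import *
np.set_printoptions(precision=4,suppress=True)
tool([.497,-.281,.109])
fs=[optics.grab_frame(n) for n in('scene','top')]
big=[]
for f,n in zip(fs,'st'):
    u=proj(f,[.497,-.281,.13])[0].astype(int); c=f['image'][max(u[1]-70,0):u[1]+70,max(u[0]-100,0):u[0]+100]
    print(u); big.append(cv2.resize(c,(400,280)) if c.shape[1]==200 else cv2.resize(c,(400,280)))
    for t in('lid_knob','lid','pot_notch'): print(n,t,[(round(a['p'],2),np.round(a['point'],4)) for a in nets.place_of(t,f)[:2]])
cv2.imwrite('pics/a.png',np.hstack(big)[:,:,::-1])
E
```

```text
clk 4.0 tcp [ 0.4965 -0.2785  0.2144] yaw_y 66.4 q [-0.65  0.44  1.42  0.    1.29 -1.8 ] to go cm [-0.19 -0.22 10.54]
[397 284]
s lid_knob [(0.56, array([ 0.5023, -0.2811,  0.1264]))]
s lid [(0.68, array([ 0.4993, -0.2831,  0.0863]))]
s pot_notch [(0.53, array([ 0.711 , -0.1216,  0.0034]))]
[389 228]
t lid_knob [(0.58, array([ 0.4977, -0.2794,  0.1275]))]
t lid [(0.85, array([ 0.4993, -0.2817,  0.0879])), (0.58, array([ 0.4267, -0.0029, -0.0001]))]
t pot_notch [(0.66, array([ 0.7105, -0.2503,  0.0018]))]
```

View pics/a.png

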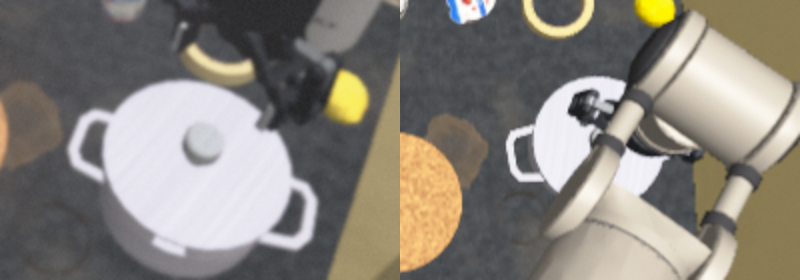

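The crop shows the knob under the open gripper, at (204,143) in the scene half. The nets put it at (0.498, -0.281), so I descend and grip it.

>>> {"method": "send_rows", "body": {
  "hand": [0,0,0,0,0,0,0,1,1,1,1,1,1,1,1],
  "travel": [
    [-0.2,-0.2,3],
    [0,0,3],
    [0,0,2],
    [0,0,1.2],
    [0,0,0.8],
    [0,0,0.7],
    [0,0,0],
    [0,0,0],
    [0,0,0],
    [0,0,0],
    [0,0,0],
    [0,0,0],
    [0,0,0],
    [0,0,0],
    [0,0,0]
  ],
  "twist": [0,0,0,0,0,0,0,0,0,0,0,0,0,0,0],
  "newtons": 60
}}

```text
clock: 6.28
tcp_pos: [0.4989, -0.2824, 0.1099]
ee_rot: [0.0, 0.204, 0.979, -0.0]
wrist_force: [-0.9, 0.1, 5.7]
opening: 0.0344
gripper_force: 60.0
```

>>> {"method": "send_rows", "body": {
  "hand": [1,1,1,1,1,1,1,1],
  "travel": [
    [0,0,-0.3],
    [0,0,-0.5],
    [0,0,-0.8],
    [0,0,-1.2],
    [0,0,-1.5],
    [0,0,-1.5],
    [0,0,-1],
    [0,0,0]
  ],
  "twist": [0,0,0,0,0,0,0,0]
}}

```text
clock: 7.28
tcp_pos: [0.4991, -0.2825, 0.1784]
ee_rot: [0.001, 0.204, 0.979, -0.0]
wrist_force: [0.2, 0.3, -5.8]
opening: 0.0342
gripper_force: 60.3
```

```bash
python3 - <<'E'
from h import *
np.set_printoptions(precision=4,suppress=True)
tool([.426,-.004,.178]); print(status.get_state()['wrist_force'],status.get_state()['opening'])
fs=[optics.grab_frame(n) for n in('scene','top')]
save(fs[0],'lift.png')
for f in fs:
    for t in('lid_knob','lid','pot'): print(t,[(round(a['p'],2),np.round(a['point'],4)) for a in nets.place_of(t,f)[:2]])
E
```

```text
clk 7.275 tcp [ 0.4991 -0.2825  0.1784] yaw_y 66.4 q [-0.65  0.47  1.47  0.    1.2  -1.81] to go cm [17.85 22.59 -0.01]
[ 0.1599  0.2838 -5.7556] 0.03418620017115649
lid_knob [(0.83, array([ 0.5068, -0.2864,  0.1953]))]
lid [(0.93, array([ 0.4985, -0.2829,  0.1539]))]
pot [(0.78, array([ 0.4946, -0.2813, -0.0049]))]
lid_knob [(0.9, array([ 0.4975, -0.281 ,  0.1949]))]
lid [(0.65, array([ 0.5002, -0.2829,  0.1559]))]
pot []
```

View pics/lift.png

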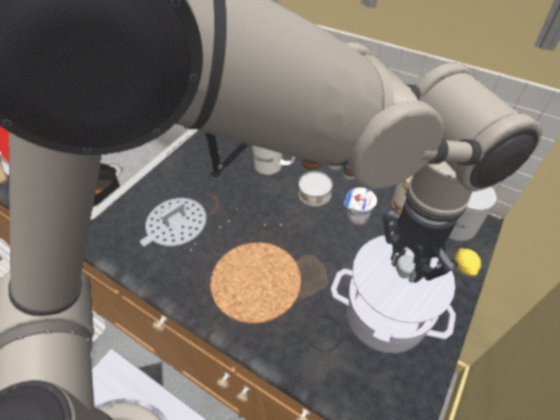

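The scene picture shows the lid level in the gripper at (402,280), clear of the pot, with the trivet at (256,281). I carry it over.

>>> {"method": "send_rows", "body": {
  "hand": [1,1,1,1,1,1,1,1,1,1,1,1,1,1,1],
  "travel": [
    [0.8,1.1,0],
    [2,2.6,0],
    [3,3.8,0],
    [3.1,4,0],
    [3.1,4,0],
    [3,3.8,0],
    [2,2.4,0],
    [0.8,1,0],
    [0,0,2],
    [0,0,3],
    [0,0,3],
    [0,0,2.5],
    [0,0,1.5],
    [0,0,0.5],
    [0,0,0]
  ],
  "twist": [0,0,0,0,0,0,0,0,0,0,0,0,0,0,0]
}}

```text
clock: 9.55
tcp_pos: [0.4267, -0.0031, 0.0525]
ee_rot: [0.0, 0.205, 0.979, 0.0]
wrist_force: [0.3, 0.7, -6.3]
opening: 0.0341
gripper_force: 60.8
```

```bash
python3 - <<'E'
from h import *
np.set_printoptions(precision=4,suppress=True)
tool([.427,-.003,.034])
fs=[optics.grab_frame(n) for n in('scene','top')]
for f in fs:
    for t in('lid','trivet','pot','pot_notch'): print(t,[(round(a['p'],2),np.round(a['point'],4)) for a in nets.place_of(t,f)[:2]])
save(fs[0],'above.png')
E
```

```text
clk 9.55 tcp [ 0.4267 -0.0031  0.0525] yaw_y 66.4 q [-0.19  0.42  2.01  0.    0.71 -1.35] to go cm [-0.02  0.02  1.85]
lid [(0.76, array([ 0.4267, -0.0019,  0.028 ]))]
trivet [(0.44, array([ 0.7116, -0.2496, -0.003 ]))]
pot [(0.89, array([ 0.4961, -0.2836, -0.0007]))]
pot_notch [(0.9, array([ 0.4187, -0.2946,  0.0703]))]
lid []
trivet [(0.55, array([ 0.7597,  0.1585, -0.0015]))]
pot [(0.71, array([0.7246, 0.0128, 0.0012])), (0.66, array([ 0.4985, -0.2797,  0.0024]))]
pot_notch [(0.64, array([ 0.4171, -0.294 ,  0.0738]))]
```

View pics/above.png

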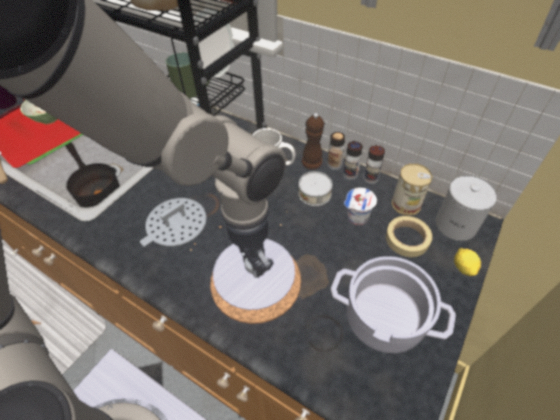

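The lid sits over the trivet, centred to a few mm, about 21 mm above it. The pot is open, with the notch at (385,336). I lower gently.

>>> {"method": "send_rows", "body": {
  "hand": [1,1,1,1,1,1,1,1],
  "travel": [
    [0,0,0.6],
    [0,0,0.5],
    [0,0,0.3],
    [0,0,0.2],
    [0,0,0.15],
    [0,0,0.1],
    [0,0,0.1],
    [0,0,0]
  ],
  "twist": [0,0,0,0,0,0,0,0]
}}

```text
clock: 11.05
tcp_pos: [0.4264, -0.0029, 0.0328]
ee_rot: [-0.0, 0.204, 0.979, 0.0]
wrist_force: [-0.6, 0.4, -5.8]
opening: 0.034
gripper_force: 60.9
```

>>> {"method": "send_rows", "body": {
  "hand": [1,1,1,1],
  "travel": [
    [0,0,0.1],
    [0,0,0.1],
    [0,0,0],
    [0,0,0]
  ],
  "twist": [0,0,0,0]
}}

```text
clock: 11.55
tcp_pos: [0.4265, -0.0029, 0.0309]
ee_rot: [0.0, 0.204, 0.979, 0.0]
wrist_force: [-0.8, 0.1, -3.0]
opening: 0.0342
gripper_force: 61.1
```

>>> {"method": "send_rows", "body": {
  "hand": [1,1,0.6,0.3,0,0,0,0,0,0,0,0,0,0,0,0,0,0,0],
  "travel": [
    [0,0,0.1],
    [0,0,0],
    [0,0,0],
    [0,0,0],
    [0,0,0],
    [0,0,0],
    [0,0,0],
    [0,0,0],
    [0,0,-1],
    [0,0,-3],
    [0,0,-4],
    [0,0,-4],
    [1.5,5,0],
    [1.5,5.3,0],
    [1.5,5.3,0],
    [1.5,5.2,0],
    [1.5,5,0],
    [0,0,0],
    [0,0,0]
  ],
  "twist": [0,0,0,0,0,0,0,0,0,0,0,0,0,0,0,0,0,-9.6,0]
}}

```text
clock: 13.92
tcp_pos: [0.4607, 0.264, 0.1502]
ee_rot: [0.0, 0.122, 0.993, -0.0]
wrist_force: [-0.2, -0.7, 0.4]
opening: 0.0853
gripper_force: 0.0
```

```bash
python3 - <<'E'
from h import *
np.set_printoptions(precision=4,suppress=True)
tool([.461,.264,.023])
fs=[optics.grab_frame(n) for n in('scene','top')]
for f in fs:
    for t in('lid','lid_knob','steam_plate','plate_handle','pot','pot_notch'): print(t,[(round(a['p'],2),np.round(a['point'],4)) for a in nets.place_of(t,f)[:2]])
    m=reg('steam_plate',f,proj(f,[.464,.265,0])[0])
    if m: print('plate',m[1],m[0].sum(),*plate_pose(f,m[0],.004))
f=fs[0]; u,v=proj(f,[.461,.264,.03])[0].astype(int)
c1=f['image'][v-75:v+75,u-100:u+100]
f=fs[1]; u,v=proj(f,[.461,.264,.03])[0].astype(int); c2=f['image'][v-75:v+75,u-100:u+100]
cv2.imwrite('pics/pl.png',np.hstack([cv2.resize(c1,(400,300)),cv2.resize(c2,(400,300))])[:,:,::-1])
E
```

```text
clk 13.925 tcp [0.4607 0.264  0.1502] yaw_y 76.0 q [ 0.38  0.43  1.63 -0.    1.08 -0.95] to go cm [-0.03  0.01 12.72]
lid [(0.64, array([ 0.424 , -0.0026,  0.0109])), (0.43, array([ 0.7588,  0.1577, -0.0008]))]
lid_knob [(0.87, array([ 0.4297, -0.007 ,  0.0472]))]
steam_plate [(0.97, array([ 0.4639,  0.2635, -0.001 ])), (0.22, array([ 0.426 , -0.    ,  0.0067]))]
plate_handle [(0.68, array([0.4653, 0.2673, 0.0423])), (0.38, array([ 0.4972, -0.2825, -0.0006]))]
pot [(0.85, array([ 0.4956, -0.2835, -0.0028]))]
pot_notch [(0.61, array([ 0.4201, -0.2949,  0.07  ])), (0.35, array([ 0.4294, -0.0065,  0.0498]))]
plate 0.93 2257 [0.4586 0.2638] -11.714717843282601 12
lid [(0.97, array([ 0.4249, -0.0039,  0.0093])), (0.53, array([ 0.4989, -0.2831,  0.0014]))]
lid_knob [(0.72, array([ 0.424 , -0.0031,  0.0479]))]
steam_plate [(0.9, array([0.4678, 0.2653, 0.0001])), (0.5, array([ 0.7272,  0.0087, -0.0004]))]
plate_handle [(0.89, array([0.46  , 0.2625, 0.0409]))]
pot [(0.82, array([ 0.4961, -0.2807,  0.0014]))]
pot_notch [(0.66, array([ 0.4164, -0.293 ,  0.0748])), (0.66, array([ 0.7116, -0.2475,  0.0018]))]
plate 0.89 1549 [0.4599 0.2638] -14.2692905040285 9
```

View pics/pl.png

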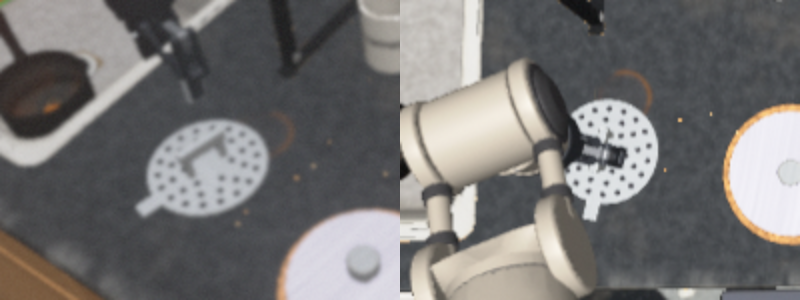

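The lid rests on the trivet, knob up. The gripper is over the plate's handle, tongue toward lower left in both halves, plate yaw about -14°. I descend and grip.

>>> {"method": "send_rows", "body": {
  "hand": [0,0,0,0,0,0,0,0.5,1,1,1,1,1,1,1,1,1,1],
  "travel": [
    [0,0,3],
    [0,0,4],
    [0,0,3],
    [0,0,1.5],
    [0,0,0.9],
    [0,0,0.3],
    [0,0,0],
    [0,0,0],
    [0,0,0],
    [0,0,0],
    [0,0,0],
    [0,0,0],
    [0,0,0],
    [0,0,0],
    [0,0,0],
    [0,0,0],
    [0,0,0],
    [0,0,0]
  ],
  "twist": [0,0,0,0,0,0,0,0,0,0,0,0,0,0,0,0,0,0],
  "newtons": 60
}}

```text
clock: 16.98
tcp_pos: [0.4611, 0.2636, 0.023]
ee_rot: [0.0, 0.122, 0.993, 0.0]
wrist_force: [-0.5, -1.7, 5.1]
opening: 0.0108
gripper_force: 59.5
```

>>> {"method": "send_rows", "body": {
  "hand": [1,1,1,1,1,1,1,1],
  "travel": [
    [0,0,-0.5],
    [0,0,-1.5],
    [0,0,-3],
    [0,0,-4],
    [0,0,-4],
    [0,0,-2],
    [0,0,0],
    [0,0,0]
  ],
  "twist": [0,0,0,0,0,0,0,0]
}}

```text
clock: 17.98
tcp_pos: [0.4603, 0.2632, 0.1719]
ee_rot: [-0.001, 0.122, 0.993, -0.0]
wrist_force: [-0.9, 1.1, -3.4]
opening: 0.0109
gripper_force: 58.7
```

```bash
cat >> h.py <<'E'
def potfit(fs,x0):
    # match silhouette of body (r 85, z .07-.095 + floor) : maximise IoU of projected rim+base hull w/ region
    from scipy.optimize import minimize
    ms=[reg('pot',f,proj(f,[.497,-.282,.07])[0]) for f in fs]
    a=np.linspace(0,2*np.pi,120)
    def mask(f,p):
        c,s=np.cos(p[2]),np.sin(p[2]); M=np.zeros((420*4,560*4),np.uint8)
        Q=np.r_[np.c_[.085*np.cos(a),.085*np.sin(a),a*0+.095],np.c_[.085*np.cos(a),.085*np.sin(a),a*0]]
        W=np.c_[Q[:,0]*c-Q[:,1]*s+p[0],Q[:,0]*s+Q[:,1]*c+p[1],Q[:,2]]
        cv2.fillConvexPoly(M,cv2.convexHull(((proj(f,W)+.5)*4).astype(np.int32)),1); return cv2.resize(M*255,(560,420),interpolation=cv2.INTER_AREA)/255.
    out=[]
    for f,m in zip(fs,ms):
        if m is None: out.append(None);continue
        # strip handles by opening
        mm=cv2.morphologyEx(m[0].astype(np.uint8),cv2.MORPH_OPEN,cv2.getStructuringElement(cv2.MORPH_ELLIPSE,(25,25)))
        mm=cv2.morphologyEx(mm,cv2.MORPH_CLOSE,cv2.getStructuringElement(cv2.MORPH_ELLIPSE,(15,15)))
        r=minimize(lambda p:np.abs(mask(f,[p[0],p[1],0])-mm).sum(),x0[:2],method='Nelder-Mead',options=dict(initial_simplex=[[x0[0]+.01,x0[1]],[x0[0],x0[1]+.01],[x0[0]-.008,x0[1]-.008]],xatol=2e-4))
        out.append((r.x.round(4),round(r.fun),int(mm.sum())))
    return out
def draw(f,p,W=None,k=4,pl=None):
    a=np.linspace(0,2*np.pi,200); c,s=np.cos(p[2]),np.sin(p[2])
    u0=proj(f,[p[0],p[1],.08])[0]; x0,y0=int(u0[0]-50),int(u0[1]-45)
    im=cv2.resize(f['image'][y0:y0+90,x0:x0+100],None,fx=k,fy=k,interpolation=cv2.INTER_CUBIC)[:,:,::-1].copy()
    def L(Q,col):
        Q=np.array(Q); w=np.c_[Q[:,0]*c-Q[:,1]*s+p[0],Q[:,0]*s+Q[:,1]*c+p[1],Q[:,2]]
        cv2.polylines(im,[np.round((proj(f,w)-[x0,y0]+.5)*k).astype(np.int32)],False,col,1)
    for r,z,col in((.085,.095,(0,0,255)),(.079,.095,(0,255,255)),(.079,.07,(0,255,0)),(.071,.07,(255,0,0))): L(np.c_[r*np.cos(a),r*np.sin(a),a*0+z],col)
    L([[-.085,.015,.095],[-.085,.015,.07],[-.085,-.015,.07],[-.085,-.015,.095]],(255,0,255)); L([[-.079,.015,.07],[-.085,.015,.07]],(255,0,255)); L([[-.079,-.015,.07],[-.085,-.015,.07]],(255,0,255))
    for y in(1,-1): L([[0,.115*y,.08],[0,.12*y,.08]],(255,255,0))
    return im
E
python3 - <<'E'
from h import *
np.set_printoptions(precision=4,suppress=True)
tool([.497,-.282,.16])
fs=[optics.grab_frame(n) for n in('scene','top')]
print(potfit(fs,[.497,-.282]))
f=fs[1]; r=nets.place_of('steam_plate',f); print([(round(a['p'],2),np.round(a['point'],4)) for a in r[:2]])
for f in fs: print([(round(a['p'],2),np.round(a['point'],4)) for t in('pot','pot_notch') for a in nets.place_of(t,f)[:1]])
cv2.imwrite('pics/pot.png',np.hstack([draw(f,[.497,-.282,np.radians(9)]) for f in fs]))
E
```

```text
clk 17.975 tcp [0.4603 0.2632 0.1719] yaw_y 76.0 q [ 0.37  0.41  1.6   0.    1.14 -0.95] to go cm [-16.75 -52.01   1.22]
[(array([ 0.5017, -0.2822]), 389, 7081), (array([ 0.4998, -0.2851]), 128, 3368)]
[(0.8, array([0.4646, 0.2637, 0.15  ]))]
[(0.9, array([ 0.4936, -0.2837, -0.0017])), (0.83, array([ 0.4216, -0.2931,  0.0735]))]
[(0.75, array([ 0.4969, -0.2829,  0.0018])), (0.93, array([ 0.4159, -0.2947,  0.0733]))]
```

View pics/pot.png

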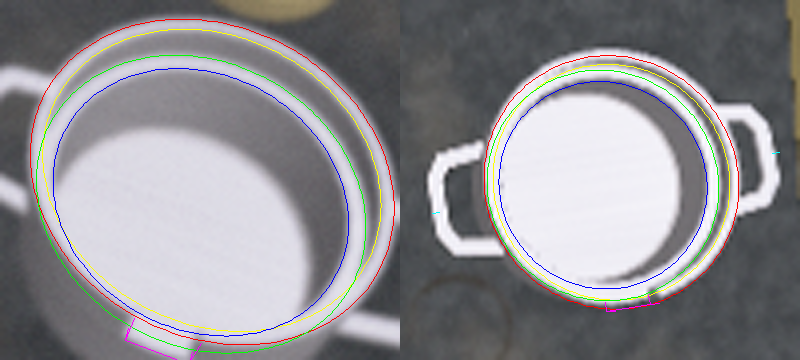

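The overlay at (0.497, -0.282) with yaw 9° matches the rim, ledge and notch: notch floor at (160,340) in the left half and notch edge at (653,293) in the right. The handles suggest about 8.3°. I carry the plate over and turn it.

>>> {"method": "send_rows", "body": {
  "hand": [1,1,1,1,1,1,1,1,1,1,1,1,1,1,1,1,1,1,1,1],
  "travel": [
    [-0.64,-2,0],
    [-1.29,-4,0],
    [-1.77,-5.5,0],
    [-1.77,-5.5,0],
    [-1.77,-5.5,0],
    [-1.77,-5.5,0],
    [-1.77,-5.5,0],
    [-1.77,-5.5,0],
    [-1.77,-5.5,0],
    [-1.29,-4,0],
    [-0.8,-2.5,0],
    [-0.33,-1,0],
    [0,0,0],
    [0,0,0],
    [0,0,0],
    [0,0,0],
    [0,0,0],
    [0,0,1],
    [0,0,1.5],
    [0,0,0]
  ],
  "twist": [0,0,0,0,0,0,0,0,0,0,0,0,-4.5,-4.5,-4.5,-4.5,-4.3,0,0,0]
}}

```text
clock: 20.92
tcp_pos: [0.4967, -0.2805, 0.1457]
ee_rot: [-0.002, -0.072, 0.997, 0.001]
wrist_force: [0.1, 0.6, -3.7]
opening: 0.0111
gripper_force: 58.9
```

```bash
python3 - <<'E'
from h import *
np.set_printoptions(precision=4,suppress=True)
tool([.497,-.282,.093]); s=status.get_state(); zb=s['tcp_pos'][2]-.023
fs=[optics.grab_frame(n) for n in('scene','top')]
ims=[]
for f in fs:
    for t in('steam_plate','plate_handle'): print(t,[(round(a['p'],2),np.round(a['point'],4)) for a in nets.place_of(t,f)[:1]])
    m=reg('steam_plate',f,proj(f,[.497,-.282,zb])[0])
    if m: print('plate',m[1],m[0].sum(),*plate_pose(f,m[0],zb+.003))
    # overlay predicted plate
    p=[*s['tcp_pos'][:2],np.radians(8.3)]; c,q=np.cos(p[2]),np.sin(p[2]); a=np.linspace(0,2*np.pi,100)
    u0=proj(f,[p[0],p[1],zb])[0]; x0,y0=int(u0[0]-60),int(u0[1]-50); k=4
    im=cv2.resize(f['image'][y0:y0+110,x0:x0+100],None,fx=k,fy=k,interpolation=cv2.INTER_CUBIC)[:,:,::-1].copy()
    for Q,z,col in((np.c_[.0755*np.cos(a),.0755*np.sin(a)],zb+.005,(0,0,255)),(np.array([[-.075,.01],[-.1,.01],[-.1,-.01],[-.075,-.01]]),zb+.005,(255,0,255)),(np.array([[-.079,.015],[-.085,.015],[-.085,-.015],[-.079,-.015]]),.07,(0,255,0))):
        w=np.c_[Q[:,0]*c-Q[:,1]*q+p[0],Q[:,0]*q+Q[:,1]*c+p[1],Q[:,0]*0+z]
        cv2.polylines(im,[np.round((proj(f,w)-[x0,y0]+.5)*k).astype(np.int32)],False,col,1)
    ims.append(im)
cv2.imwrite('pics/ov.png',np.hstack(ims))
E
```

```text
clk 20.925 tcp [ 0.4967 -0.2805  0.1457] yaw_y 98.3 q [-0.65  0.5   1.52  0.    1.13 -2.36] to go cm [-0.02 -0.16  5.27]
steam_plate [(0.63, array([ 0.5001, -0.2827,  0.12  ]))]
plate_handle [(0.79, array([ 0.5   , -0.2768,  0.1651]))]
plate 0.72 3765 [ 0.4766 -0.2822] -128.28340855576286 7
steam_plate [(0.56, array([ 0.499 , -0.2781,  0.1251]))]
plate_handle [(0.95, array([ 0.4995, -0.2795,  0.1651]))]
plate 0.74 1054 [ 0.558  -0.2044] 38.800797779516024 34
```

View pics/ov.png

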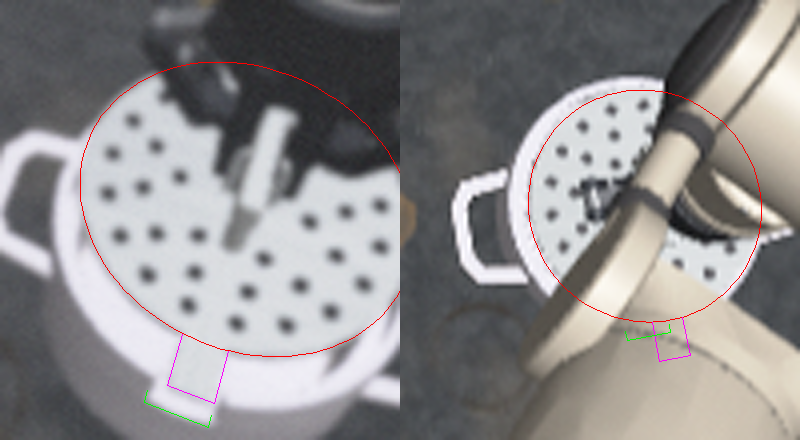

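The plate in hand matches the predicted outline. The tongue at (198,370) in the left half points at the notch at (180,405). I correct 1.5 mm in y, go down to just above the rim, and look again.

>>> {"method": "send_rows", "body": {
  "hand": [1,1,1,1,1,1],
  "travel": [
    [0,-0.15,0.5],
    [0,0,0.9],
    [0,0,0.7],
    [0,0,0.35],
    [0,0,0],
    [0,0,0]
  ],
  "twist": [0,0,0,0,0,0]
}}

```text
clock: 22.08
tcp_pos: [0.4981, -0.2831, 0.1235]
ee_rot: [0.0, -0.072, 0.997, -0.0]
wrist_force: [0.7, 0.8, -2.8]
opening: 0.0106
gripper_force: 59.0
```

```bash
python3 - <<'E'
from h import *
tool([.497,-.282,.093])
fs=[optics.grab_frame(n) for n in('scene','top')]
k=5;ims=[]
for f in fs:
    for t in('steam_plate','plate_handle','pot','pot_notch'): print(t,[(round(a['p'],2),np.round(a['point'],4)) for a in nets.place_of(t,f)[:1]])
f=fs[0]; u0=proj(f,[.497,-.282,.095])[0]; x0,y0=int(u0[0]-70),int(u0[1]-55)
im=cv2.resize(f['image'][y0:y0+110,x0:x0+140],None,fx=k,fy=k,interpolation=cv2.INTER_CUBIC)[:,:,::-1].copy()
p=[.4975,-.2825,np.radians(8.3)]; a=np.linspace(0,2*np.pi,100)
for r,col in((.079,(0,255,0)),(.085,(0,0,255))):
    w=np.c_[p[0]+r*np.cos(a),p[1]+r*np.sin(a),a*0+.095]
    cv2.polylines(im,[np.round((proj(f,w)-[x0,y0]+.5)*k).astype(np.int32)],True,col,1)
cv2.imwrite('pics/rim.png',im)
E
```

```text
clk 22.075 tcp [ 0.4981 -0.2831  0.1235] yaw_y 98.3 q [-0.65  0.53  1.54  0.    1.07 -2.37] to go cm [0.09 0.12 3.05]
steam_plate [(0.97, array([ 0.5004, -0.2797,  0.1006]))]
plate_handle [(0.59, array([ 0.5021, -0.2785,  0.1419]))]
pot [(0.96, array([ 0.4982, -0.2807, -0.002 ]))]
pot_notch [(0.66, array([ 0.4187, -0.293 ,  0.0692]))]
steam_plate [(0.79, array([ 0.5016, -0.2821,  0.1008]))]
plate_handle [(0.72, array([ 0.4994, -0.2832,  0.1389]))]
pot [(0.68, array([ 0.7257,  0.0139, -0.0011]))]
pot_notch [(0.45, array([0.7539, 0.1574, 0.0024]))]
```

View pics/rim.png

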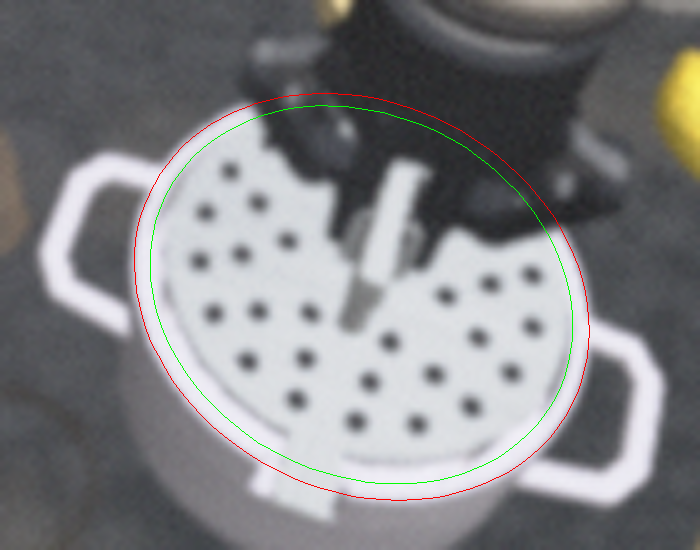

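The plate floats just above the rim, with an even gap left and right (165 vs 150 and 558 vs 573). The tongue at (312,480) is over the notch at (250–340, 490). I lower slowly.

>>> {"method": "send_rows", "body": {
  "hand": [1,1,1,1,1,1],
  "travel": [
    [0,0,0.3],
    [0,0,0.3],
    [0,0,0.2],
    [0,0,0.2],
    [0,0,0.2],
    [0,0,0]
  ],
  "twist": [0,0,0,0,0,0]
}}

```text
clock: 23.32
tcp_pos: [0.4978, -0.2829, 0.1111]
ee_rot: [-0.0, -0.072, 0.997, 0.0]
wrist_force: [-0.5, 0.1, -3.1]
opening: 0.011
gripper_force: 59.0
```

>>> {"method": "send_rows", "body": {
  "hand": [1,1,1,1,1,1,1],
  "travel": [
    [0,0,0.4],
    [0,0,0.4],
    [0,0,0.3],
    [0,0,0.2],
    [0,0,0.15],
    [0,0,0.1],
    [0,0,0]
  ],
  "twist": [0,0,0,0,0,0,0]
}}

```text
clock: 24.2
tcp_pos: [0.4979, -0.283, 0.0958]
ee_rot: [0.0, -0.072, 0.997, 0.0]
wrist_force: [-0.5, -0.2, -2.8]
opening: 0.0108
gripper_force: 59.0
```

>>> {"method": "send_rows", "body": {
  "hand": [1,1,1,1,1],
  "travel": [
    [0,0,0.1],
    [0,0,0.1],
    [0,0,0.05],
    [0,0,0],
    [0,0,0]
  ],
  "twist": [0,0,0,0,0]
}}

```text
clock: 24.82
tcp_pos: [0.498, -0.283, 0.0938]
ee_rot: [0.0, -0.072, 0.997, -0.0]
wrist_force: [-1.5, 1.4, 3.6]
opening: 0.0108
gripper_force: 60.0
```

>>> {"method": "send_rows", "body": {
  "hand": [0.9,0.8,0.7,0.5,0.4,0.4,0.4,0.4,0.4,0.4,0.4,0.4,0.4,0,0,0,0,0,0],
  "travel": [
    [0,0,0],
    [0,0,0],
    [0,0,0],
    [0,0,0],
    [0,0,0],
    [0,0,0],
    [0,0,-0.5],
    [0,0,-1.5],
    [0,0,-3],
    [0,0,-4],
    [0,0,-4],
    [0,0,-2],
    [0,0,0],
    [0,4,0],
    [0,5,0],
    [0,5,0],
    [0,5,0],
    [0,5,0],
    [0,0,0]
  ],
  "twist": [0,0,0,0,0,0,0,0,0,0,0,0,0,0,0,0,0,0,0]
}}

```text
clock: 27.2
tcp_pos: [0.4621, -0.0428, 0.2428]
ee_rot: [-0.001, -0.075, 0.997, 0.001]
wrist_force: [0.7, -0.2, -0.8]
opening: 0.0855
gripper_force: 0.0
```

```bash
python3 - <<'E'
from h import *
tool([.497,-.282,.093])
fs=[optics.grab_frame(n) for n in('scene','top')]
ims=[]
for f in fs:
    for t in('steam_plate','plate_handle','lid_knob','lid','trivet','pot'): print(t,[(round(a['p'],2),np.round(a['point'],4)) for a in nets.place_of(t,f)[:1]])
ims=[cv2.resize(fs[0]['image'],(373,280))[:,:,::-1]]
f=fs[0];u=proj(f,[.4975,-.2825,.08])[0].astype(int); ims.append(cv2.resize(f['image'][u[1]-60:u[1]+60,u[0]-90:u[0]+90],(420,280),interpolation=cv2.INTER_CUBIC)[:,:,::-1])
g=[np.hstack(ims)]
f=fs[1]; r=[]
for P in([.4975,-.2825,.08],[.427,-.003,.02]):
    u=proj(f,P)[0].astype(int); r.append(cv2.resize(f['image'][u[1]-45:u[1]+45,u[0]-60:u[0]+60],(396,297),interpolation=cv2.INTER_CUBIC)[:,:,::-1])
g.append(np.hstack(r)); w=min(x.shape[1] for x in g); cv2.imwrite('pics/end.png',np.vstack([x[:,:w] for x in g]))
E
```

```text
clk 27.2 tcp [ 0.4621 -0.0428  0.2428] yaw_y 98.5 q [-0.26  0.22  1.66  0.    1.26 -1.98] to go cm [  0.08 -24.2   14.95]
steam_plate [(0.72, array([ 0.5035, -0.2812,  0.0712]))]
plate_handle [(0.91, array([ 0.5018, -0.2785,  0.1141]))]
lid_knob [(0.69, array([ 0.4315, -0.0046,  0.0478]))]
lid [(0.91, array([ 0.426 , -0.0015,  0.0058]))]
trivet []
pot [(0.74, array([ 0.4956, -0.2833, -0.0016]))]
steam_plate [(0.81, array([ 0.4998, -0.2825,  0.0728]))]
plate_handle [(0.74, array([ 0.4988, -0.2796,  0.1135]))]
lid_knob [(0.85, array([ 0.4256, -0.0011,  0.0491]))]
lid [(0.95, array([0.4267, 0.0007, 0.0074]))]
trivet []
pot []
```

View pics/end.png

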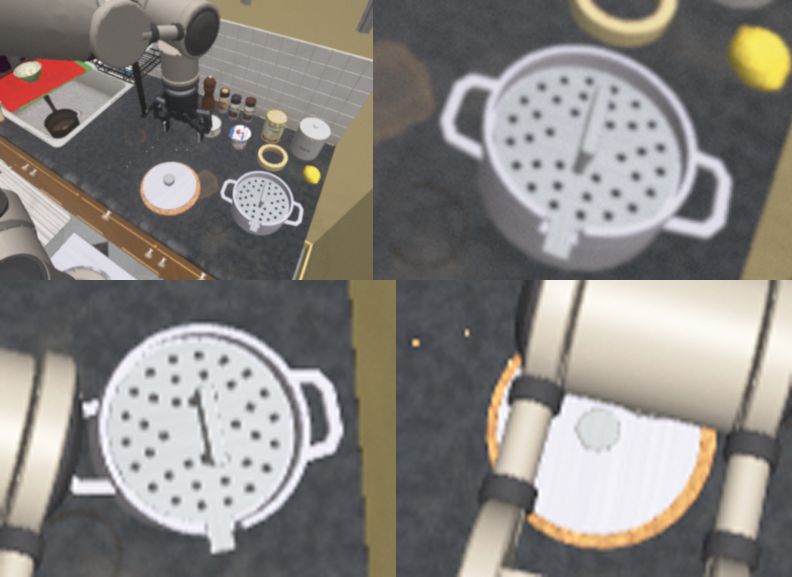

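The plate lies flat in the pot (net height about 0.071, even gap all round), with its tongue through the notch at (560,240). The lid is centred on the trivet at (170,185), and the gripper is clear.

```bash
python3 -c "
from station import job
print(job.hand_in())"
```

```text
the job is handed in; nothing more can be done
None
```

The job is handed in at about 27 s of the 69 s allowed: the lid is centred on the trivet, knob up, the plate lies flat in the pot with its tongue through the notch, and the gripper is clear of everything.

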